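# Set the valve upright in the pipe vice and clamp it

### The arm

A 6-joint arm with a two-finger parallel gripper is mounted at the origin on the work surface. World frame = base frame: x ahead of the robot, y to its left, z up, the work surface at z = 0. Lengths are in mm, angles in rad, forces in N, time in s.
With the tool pointing down it reaches from about 350 to 875 mm from the base axis. Payload 4.2 kg.
Tool frame: the origin (TCP) lies between the finger pads; the fingertips stand 25 mm ahead of it and the grasp point (between the pads) lies 6 mm ahead of it; z points along the fingers, y is the line along which they close (so a half turn about z gives the same grasp; the last joint's range is limited). The gripper opens to 85 mm and grips with 20 to 120 N. Pads are 22 mm wide; open, the fingers measure 114 mm over their backs; the gripper's body (76 mm by 85 mm) begins 54 mm behind the grasp point. The pads swing forward as they close: fully open they stand 13 mm farther back than shut.
Start: joints at [1.463, 0.385, 0.008, 0, -1.194, -0.259], TCP at [224.111, 583.416, 256.312] pointing down, gripper open.
Joint ranges: [-3.14, 3.14], [-1.21, 2.06], [-1.07, 1.41], [-3.16, 2.05], [-2.99, -0.16], [-3.1, 3.1]. Speed limits (rad/s): [2.79, 2.79, 3.14, 3.14, 3.14, 3.14].

### API

Orientations are given as a unit quaternion [x, y, z, w].
In Python, from bench import read_state, imaging, workorder, nets gives the robot as it stands.
- The arm moves only by the tool apply_moves, never from a script. Its argument "rows" is a list of rows, each an object with "hand": the opening, from -1 (shut) to 1 (fully open); "delta_pos": the shift along the tool's x, y, z in mm, a list of three; "yaw": the turn about the tool's z in rad. A call has 1 to 12 rows; each row is the pose to reach, as a shift and turn from the pose commanded when the call began, along the tool's axes at that moment; what a row does not reach only later rows make up. A row lasts 1/12 s, in which the tool goes at most 41.7 mm and 7.16 degrees, less where a joint would pass 70% of its speed; a pose out of reach is approached as far as the arm can. A call with a gripper value outside its range is refused whole. The fingers move at their own pace and stop on an object; the grip force is fixed at half the most. Time passes only in rows, so rows that repeat a pose let the fingers close. It gives the time, the measured TCP pose, the force, the opening and the grip force at its end, in the units of the state.
- read_state(): the state, without advancing time (a new reading comes with each control period).
- imaging.get_image(name): name is "side" or "top"; returns a dict with "pixels" (384x512x3 uint8, red, green, blue), "fx", "fy", "cx", "cy" (pixels), "xyz" and "rotation" of the camera in the world. Camera axes: x right, y down, z forward; pixel columns grow to the right and rows downward; lengths in mm; the calibration is good to about 2 mm. A picture is of the moment at which its call begins. There is no depth.
- workorder.job_done(): hands the job in; it is judged then, once.
Trained networks look in the newest picture that a camera, given by its name, has taken for a name from the list of things; names that differ only in an ending like _2 or _b are one class to them, and where a whole thing is asked for, a point or a joint stands for the part that bears it (a point fixed in the world has none). Each returns a list of dicts, best first, with "score" (0 to 1); they miss things now and then, are a little off and sometimes report something else, mostly with a low value. They report only what shows in the picture. A call takes as long as a camera call.
- nets.find_in(camera, query): "location" ([row, column] in pixels, amid what is visible of it).
- nets.pinpoint(camera, query): "location" ([row, column] in pixels: a listed point, or the origin of a listed thing).
The state is a dict: "clock": time; "joints": joint angles; "joint_vel": joint speeds; "joint_efforts": joint torques, N m; "position": TCP position; "ee_rot": TCP orientation; "contact_force": force on the tool from outside, world axes, zero at the start; "wrist_torque": the same for the moment, N m; "gripper_width": finger opening in mm; "grasp_force": force on a finger pad.
Only numpy, scipy, OpenCV 4.12 (cv2) and the standard library are available. Lean on these libraries where they do the work, as an engineer would, in place of code of your own. Each camera call takes 0.05 s, during which the arm holds its last target. There are 200 camera calls.

### The job

Roll the pipe that lies in the pipe vice until its valve stem stands straight up, handwheel on top, then turn the vice's tee handle clockwise until the upper jaw meets the pipe and snug it so that the pipe is held: firm by feel, not wrenched down hard, as the pipe's wall is thin. Leave the other things on the bench where they are.

Things in the scene. Friction and masses are not known exactly. Their poses are not given: they have to be found in the camera images.
- vice_pipe_axis (a point): point on the pipe's axis in the middle of the vice, 100 mm above the bench; z up, y along the pipe to the valve, x across it, away from the robot. Yoke pipe vice of dark cast iron, bolted down: foot 180 mm in x, 110 in y; upright yoke 112 mm wide in x, 30 in y, its round boss up to 206 mm above the bench.
- wheel (a point): centre of the dark handwheel (outside 60 mm, rim 10 mm thick, 4 spokes, does not turn on the valve), 100 mm out from the pipe's axis, 165 mm along it from the vice's middle. z out along the stem, y along the pipe. Brass gate valve under it: body 60 mm long, 44 wide; bonnet 41 mm wide up to 44 mm from the axis; gland 28 to 18 mm wide up to 67 mm; stem 9 mm.
- valve_body (a point): point on the pipe's axis in the middle of the brass valve, 100 mm above the bench. The galvanised pipe is 27 mm thick and reaches from 150 mm on the other side of the vice to the valve.
- roll (a joint): roll of the pipe with its valve, rad: 0 = stem straight up, positive = stem leans to the robot's side (-x of vice_pipe_axis). Starts at 0.4 to 1.0. It stays where it is left: the toothed lower jaw holds it with about 0.45 N m of friction, so some 2 to 7 N at the wheel move it. It only rolls: it cannot be lifted or slid.
- screw (a joint): turn of the vice's screw with its tee handle, rad: grows clockwise seen from above and lowers the upper jaw 6 mm a turn. The jaw meets the pipe at about 6.3 at any roll; starts at 1.6 to 4.2. Friction 0.30 N m; past contact the teeth bite and the grip grows: about 40 N at 6.65, 120 N at 7.1, 250 N at 7.7, the torque by 0.1 N m per 100 N. Stays where left up to 300 N of grip.
- bar_middle (a point): middle of the tee handle, on the screw's upright axis above the vice's middle, 250 to 252 mm above the bench, 248 when the jaw is down. Level round steel bar 120 mm long, 10 mm thick, with 16 mm balls on its ends, through a head 26 mm across and 24 mm high. 36 mm free height under the bar, above the boss (38 mm across); screw 18 mm thick.
- bar_end (a point): centre of one end ball of the tee handle, 60 mm from bar_middle; it turns with the screw.
- jaw: upper V jaw with its dark block, 70 mm across the pipe, 34 mm along it, sliding in the yoke; origin on the pipe's axis when it just touches the pipe, above it by the gap when open.
- pipe: the pipe with the valve as one rolling part; origin on the pipe's axis in the middle of the vice, z along the stem, y along the pipe towards the valve.
- oil_can: bystander: steel oil can, 76 mm wide, 100 mm high, with a thin spout to 165 mm; origin under its middle
- pipe_wrench: bystander: grey pipe wrench lying on the bench, 235 mm long, 20 mm high; origin under its middle
- elbow: bystander: galvanised pipe elbow, 70 mm over its legs, 41 mm high; origin under its bend
- parts_bin: bystander: white cardboard bin with couplings, 190 x 120 mm, 110 mm high; origin under its middle

How it is judged (in metres and radians):
On the way, in this order (a step that is already met when the one before it is completed fails the run):
1. the valve stem stands straight up (within 5 degrees) (angle between wheel's own z axis and vertical below 0.087 rad), for 0.2 s.
2. the upper jaw is snug on the pipe (over 50 N) with the stem still upright (contact force between jaw and pipe above 50 N and angle between wheel's own z axis and vertical below 0.087 rad), for 0.2 s.
At the end, for the whole second after the job is handed in: The valve stem is upright within 5 degrees and at rest, and the upper jaw grips the pipe with more than 50 N (it never went over 500 N); the bystanders are within 30 mm of their starts (all of step 2 and angular speed of pipe below 0.1 rad/s); the robot touches nothing.
It fails at once if the jaw is wrenched down on the pipe (over 500 N) (contact force between jaw and pipe above 500 N).
It fails at once if the oil can, wrench, elbow or bin is moved by more than 30 mm (distance of any of oil_can, pipe_wrench, elbow, parts_bin from where it was at the start of the episode above 0.03 m).
It also fails if it takes over 51 s, if anything falls off the work surface, if the arm or the gripper's body presses on something with over 40 N, if the wrist force passes 120 N, or if a joint passes its speed limit or range.

## Working session

There is one attempt and no reset: what is moved stays moved. The work goes in short steps, Python scripts to look and compute and a tool call to move; the robot and the scene stay as the last step left them, time stands still between calls to the robot, and variables do not carry over. Pictures are saved under pics/ and viewed, at most 10 in all, crops included, and the job is handed in when it is done.

Besides the shell and the picture viewer there is one more tool, called after ">>>" by a JSON object that holds its "api" and its "payload". apply_moves: Moves the arm, as the interface text tells. Its arguments: {"type":"object","properties":{"rows":{"type":"array"}},"required":["rows"]}

```bash
mkdir -p pics; ls
cat > h.py <<'E'
import numpy as np, cv2
from bench import read_state, imaging, workorder, nets
def ray(im,rc):
    d=np.array([(rc[1]-im['cx'])/im['fx'],(rc[0]-im['cy'])/im['fy'],1.])
    d=np.array(im['rotation']).reshape(3,3)@d
    return np.array(im['xyz']),d/np.linalg.norm(d)
def onz(im,rc,z):
    p,d=ray(im,rc); return p+d*(z-p[2])/d[2]
def tri(ims,rcs):
    A=np.zeros((3,3));b=np.zeros(3);R=[]
    for im,rc in zip(ims,rcs):
        p,d=ray(im,rc);M=np.eye(3)-np.outer(d,d);A+=M;b+=M@p;R.append((p,d))
    x=np.linalg.solve(A,b)
    return x,[round(float(np.linalg.norm(np.cross(x-p,d))),1) for p,d in R]
def proj(im,x):
    c=np.array(im['rotation']).reshape(3,3).T@(np.array(x)-np.array(im['xyz']))
    return [im['cy']+im['fy']*c[1]/c[2],im['cx']+im['fx']*c[0]/c[2]]
E
python3 - <<'E'
from h import *
np.set_printoptions(precision=1,suppress=True)
I={c:imaging.get_image(c) for c in('side','top')}
for c in I:
    cv2.imwrite(f'pics/{c}0.png',I[c]['pixels'][:,:,::-1]); print(c,np.array(I[c]['xyz']),np.array(I[c]['rotation']).tolist(),I[c]['fx'])
for n in 'vice_pipe_axis wheel valve_body bar_middle bar_end oil_can pipe_wrench elbow parts_bin'.split():
    r={c:nets.pinpoint(c,n) for c in I}
    for c in I: print(n,c,[(np.array(a['location']),round(a['score'],2)) for a in r[c][:3]])
    if r['side'] and r['top']: print('   ',*tri([I['side'],I['top']],[r[c][0]['location'] for c in('side','top')]))
print(read_state())
E
```

```text
pics
side [  279.6 -1159.8  1309.8] [0.9191362044028579, -0.11653812448652902, 0.042809085862891456, -0.37386479570113795] 448.70379212845046
top [ 392.5  -41.9 1427.1] [0.7090488162586828, -0.7028164916372491, 0.04208587658899805, -0.039083682485210394] 402.5114176014144
vice_pipe_axis side [(array([215.8, 268.8]), 0.6)]
vice_pipe_axis top []
wheel side [(array([167.5, 250.2]), 0.68), (array([188.7, 269.5]), 0.45), (array([207.9, 270.9]), 0.39)]
wheel top [(array([189.6, 213.5]), 0.93)]Traceback (most recent call last):
  File "<stdin>", line 9, in <module>
  File "h.py", line 12, in tri
    p,d=ray(im,rc);M=np.eye(3)-np.outer(d,d);A+=M;b+=M@p;R.append((p,d))
        ~~~^^^^^^^
  File "h.py", line 5, in ray
    d=np.array(im['rotation']).reshape(3,3)@d
      ~~~~~~~~~~~~~~~~~~~~~~~~~~~~~~~~^^^^^
ValueError: cannot reshape array of size 4 into shape (3,3)
```

Rotation is a quaternion.

```bash
sed -i "s/np.array(\(im\['rotation'\]\)).reshape(3,3)/Rot.from_quat(\1).as_matrix()/; 1a from scipy.spatial.transform import Rotation as Rot" h.py
python3 - <<'E'
from h import *
np.set_printoptions(precision=1,suppress=True)
I={c:imaging.get_image(c) for c in('side','top')}
for n in 'vice_pipe_axis wheel valve_body bar_middle bar_end jaw oil_can pipe_wrench elbow parts_bin'.split():
    r={c:nets.pinpoint(c,n) for c in I}
    for c in I: print(n,c,[(np.array(a['location']),round(a['score'],2)) for a in r[c][:3]])
    if r['side'] and r['top']: print('   ',*tri([I['side'],I['top']],[r[c][0]['location'] for c in('side','top')]))
print(read_state())
a,b=[cv2.resize(I[c]['pixels'][100:300,120:420,::-1],(800,533),interpolation=2) for c in I]
cv2.imwrite('pics/sc.png',a);cv2.imwrite('pics/tc.png',b)
E
```

```text
vice_pipe_axis side [(array([215. , 268.1]), 0.95), (array([326.5, 311.1]), 0.32)]
vice_pipe_axis top [(array([180.3, 272.2]), 0.88), (array([171.2, 221.5]), 0.73)]
    [ 569.6 -105.3  104.2] [9.1, 9.1]
wheel side [(array([167.4, 252.8]), 0.93)]
wheel top [(array([189.1, 216.8]), 0.92), (array([184. , 270.7]), 0.61)]
    [542.4  69.  187. ] [4.5, 4.5]
valve_body side [(array([183.3, 265.4]), 0.88)]
valve_body top [(array([169.8, 220.5]), 0.56)]
    [604.5  67.5  94.7] [9.3, 9.3]
bar_middle side [(array([185.5, 277.2]), 0.76)]
bar_middle top [(array([175.2, 269.4]), 0.76)]
    [585.9 -92.9 232. ] [9.8, 9.8]
bar_end side [(array([188.7, 253. ]), 0.61)]
bar_end top [(array([198.7, 273.7]), 0.73)]
    [ 505.7 -104.   249.4] [2.0, 2.0]
jaw side [(array([213.5, 267.2]), 0.89)]
jaw top [(array([184.1, 267.7]), 0.57)]
    [563.7 -91.3  97. ] [3.0, 3.0]
oil_can side [(array([158.1, 220.9]), 0.77)]
oil_can top [(array([219.5, 139.6]), 0.79), (array([182.3, 383.3]), 0.41)]
    [457.  351.1  17.6] [8.6, 8.6]
pipe_wrench side [(array([152.5, 251.7]), 0.78)]
pipe_wrench top [(array([173.6, 131.3]), 0.97)]
    [616.3 400.5 -23.4] [0.2, 0.2]
elbow side [(array([307.7, 238.1]), 0.77)]
elbow top [(array([239.9, 354.3]), 0.51)]
    [ 383.2 -397.1   16.1] [0.9, 0.9]
parts_bin side [(array([328.9, 310.3]), 0.56)]
parts_bin top [(array([185. , 382.8]), 0.81), (array([190. , 213.3]), 0.62), (array([180.3, 267.8]), 0.29)]
    [ 587.2 -512.7  -13.3] [5.4, 5.4]
{'clock': 1.4, 'joints': array([ 1.5,  0.4,  0. ,  0. , -1.2, -0.3]), 'joint_vel': array([-0.,  0., -0.,  0.,  0., -0.]), 'joint_efforts': array([ -0. , -39.2,  18.9,   4.2,  -0. ,   0. ]), 'position': array([224.1, 583.4, 256.3]), 'ee_rot': array([ 1. , -0.2,  0. ,  0. ]), 'contact_force': array([ 0.6, -1.1,  0.4]), 'wrist_torque': array([ 0. , -0.1, -0. ]), 'grasp_force': 0.0, 'gripper_width': 85.4753167413731}
```

View pics/side0.png

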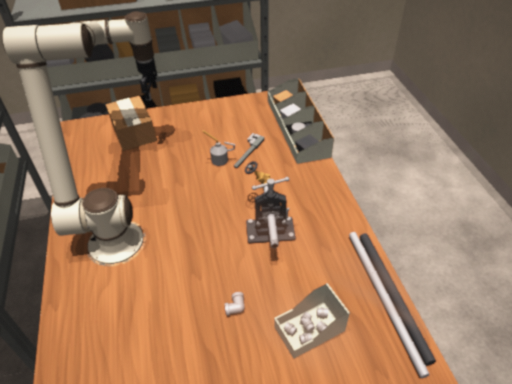

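View pics/top0.png

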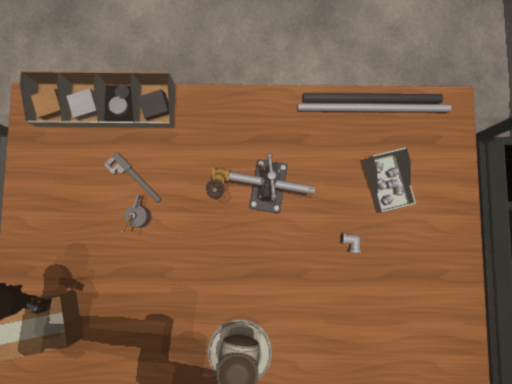

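The side view shows the vice at about (215,268), tee handle at (183,270) and wheel at (168,252). The top view shows the wheel at (189,215), the vice at (185,268), and the pipe running along image x. I'll zoom in on both.

View pics/sc.png

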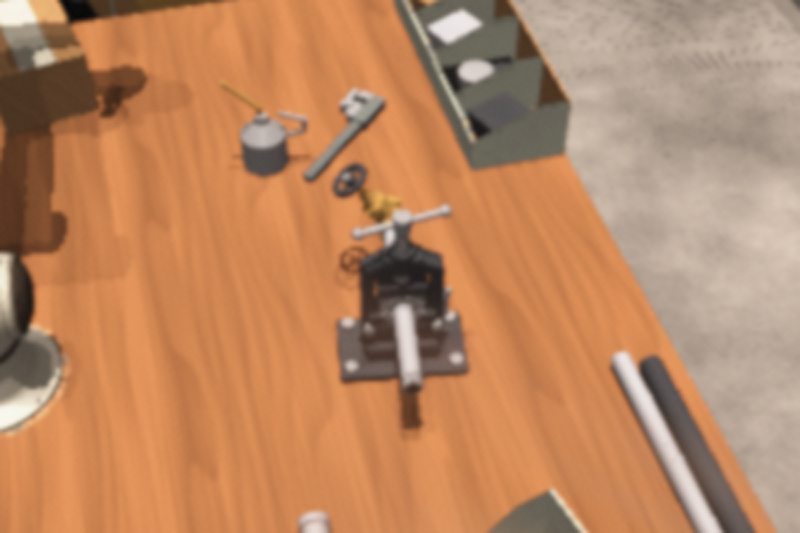

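View pics/tc.png

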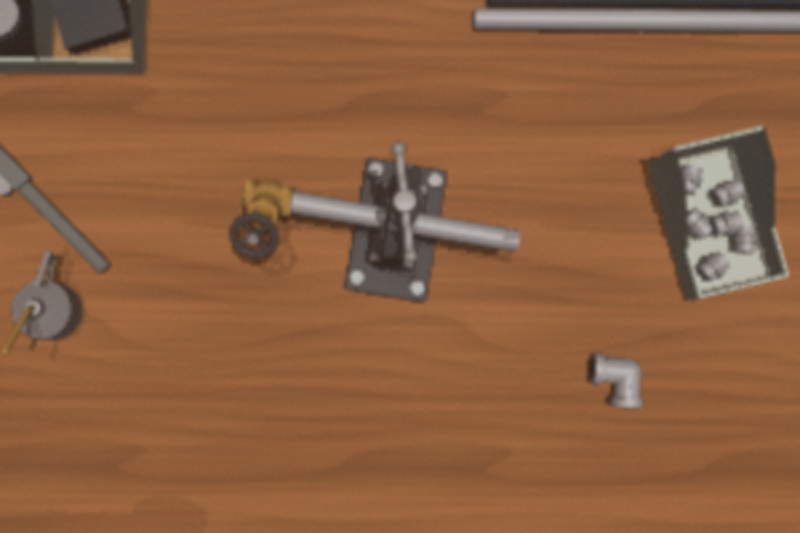

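Run:
```python
from h import *
np.set_printoptions(precision=1,suppress=True)
S=imaging.get_image('side');T=imaging.get_image('top')
f=lambda x,y:[100+y*.375,120+x*.375]
P=lambda s,t:tri([S,T],[f(*s),f(*t)])
print('head',*P((401,217),(404,201)));print('end near',*P((357,234),(409,261)));print('end far',*P((446,211),(398,148)))
print('wheel',*P((350,181),(254,237)))
print('head z255 S,T',onz(S,f(401,217),255),onz(T,f(404,201),258))
print('ends z250',[onz(T,f(*q),250) for q in((409,261),(398,148))],[onz(S,f(*q),250) for q in((357,234),(446,211))])
print('pipe top cam',[onz(T,f(*q),106) for q in((512,240),(420,227),(375,215),(294,203))])
print('valve mid top',onz(T,f(268,200),110))
```

```text
head [570.8 -96.5 261.3] [0.3, 0.3]
end near [ 508.5 -103.   252. ] [2.6, 2.6]
end far [632.3 -90.1 251.1] [0.1, 0.1]
wheel [540.8  74.8 180.7] [1.5, 1.5]
head z255 S,T [572.2 -90.1 255. ] [571.6 -96.6 258. ]
ends z250 [array([ 506.1, -102.8,  250. ]), array([632.5, -90.1, 250. ])] [array([ 511.6, -101. ,  250. ]), array([632.6, -89. , 250. ])]
pipe top cam [array([ 547.3, -237.9,  106. ]), array([ 562.5, -123.7,  106. ]), array([577. , -67.8, 106. ]), array([591.1,  33. , 106. ])]
valve mid top [594.   65.1 110. ]
```

```bash
cat >> h.py <<'E'
def tool():
    s=read_state();R=Rot.from_quat(s['ee_rot']).as_matrix();return s,R,np.array(s['position'])
def go(*targets,ang=None):
    """tool-frame deltas to world points; ang: wanted world heading of tool x"""
    s,R,p=tool();h=np.arctan2(R[1,0],R[0,0])
    print('t %.2f pos'%s['clock'],p.round(1),'head %.3f'%h,'j',np.round(s['joints'],2),'w %.1f'%s['gripper_width'],'F',np.round(s['contact_force'],1),'M',np.round(s['wrist_torque'],2))
    for t in targets: print('d',(R.T@(np.array(t)-p)).round(1))
    if ang is not None: print('yaw',[round(h-ang+k*np.pi,3) for k in(-2,-1,0,1,2)])
V=np.array([570.8,-96.5,100.]);A=-0.16
X=np.array([np.cos(A),np.sin(A),0]);Y=np.array([-np.sin(A),np.cos(A),0])
def vice(x,y,z): return V*[1,1,0]+X*x+Y*y+[0,0,z]
E
python3 - <<'E'
from h import *
s,R,p=tool();print(R.round(3))
go(vice(-125,165,256),ang=A)
E
```

```text
[[ 0.933 -0.359  0.   ]
 [-0.359 -0.933  0.   ]
 [-0.    -0.    -1.   ]]
t 1.50 pos [224.1 583.4 256.3] head -0.367 j [ 1.46  0.38  0.01 -0.   -1.19 -0.26] w 85.7 F [ 0.6  0.3 -0.9] M [ 0.   -0.01  0.02]
d [4.113e+02 3.745e+02 3.000e-01]
yaw [np.float64(-6.49), np.float64(-3.348), np.float64(-0.207), np.float64(2.935), np.float64(6.076)]
```

>>> {"api": "apply_moves", "payload": {"rows": [{"hand": -1,"delta_pos": [411.3,374.5,0],"yaw": -0.207},{"hand": -1,"delta_pos": [411.3,374.5,0],"yaw": -0.207},{"hand": -1,"delta_pos": [411.3,374.5,0],"yaw": -0.207},{"hand": -1,"delta_pos": [411.3,374.5,0],"yaw": -0.207},{"hand": -1,"delta_pos": [411.3,374.5,0],"yaw": -0.207},{"hand": -1,"delta_pos": [411.3,374.5,0],"yaw": -0.207},{"hand": -1,"delta_pos": [411.3,374.5,0],"yaw": -0.207},{"hand": -1,"delta_pos": [411.3,374.5,0],"yaw": -0.207},{"hand": -1,"delta_pos": [411.3,374.5,0],"yaw": -0.207},{"hand": -1,"delta_pos": [411.3,374.5,0],"yaw": -0.207},{"hand": -1,"delta_pos": [411.3,374.5,0],"yaw": -0.207},{"hand": -1,"delta_pos": [411.3,374.5,0],"yaw": -0.207}]}}

```text
clock: 2.5
position: [449.0, 134.7, 256.9]
ee_rot: [0.997, -0.08, 0.001, -0.0]
contact_force: [0.9, -0.0, 0.9]
gripper_width: -0.1
grasp_force: 0.0
```

```bash
python3 -c "
from h import *
go(vice(-125,165,256),vice(-125,165,180),ang=A)"
```

```text
t 2.50 pos [449.  134.7 256.9] head -0.159 j [ 0.64  0.12 -0.36  0.   -1.1   0.77] w -0.1 F [ 0.9 -0.   0.9] M [ 0.05 -0.12 -0.01]
d [32.1 43.8  0.9]
d [32.  43.9 76.9]
yaw [np.float64(-6.282), np.float64(-3.141), np.float64(0.001), np.float64(3.142), np.float64(6.284)]
```

>>> {"api": "apply_moves", "payload": {"rows": [{"hand": -1,"delta_pos": [0,0,0],"yaw": 0},{"hand": -1,"delta_pos": [0,0,0],"yaw": 0}]}}

```text
clock: 2.67
position: [449.1, 134.6, 256.4]
ee_rot: [0.997, -0.082, 0.0, -0.0]
contact_force: [-0.5, 0.2, 0.1]
gripper_width: -0.1
grasp_force: 0.0
```

```bash
python3 -c "
from h import *
go(vice(-125,165,256),vice(-125,165,180),vice(-50,165,180),ang=A)"
```

```text
t 2.67 pos [449.1 134.6 256.4] head -0.165 j [ 0.64  0.12 -0.36  0.   -1.1   0.77] w -0.1 F [-0.5  0.2  0.1] M [ 0.01 -0.   -0.  ]
d [32.1 43.6  0.4]
d [32.1 43.6 76.4]
d [107.1  43.2  76.4]
yaw [np.float64(-6.288), np.float64(-3.146), np.float64(-0.005), np.float64(3.137), np.float64(6.279)]
```

>>> {"api": "apply_moves", "payload": {"rows": [{"hand": -1,"delta_pos": [32,43.5,0],"yaw": 0},{"hand": -1,"delta_pos": [32,43.5,20],"yaw": 0},{"hand": -1,"delta_pos": [32,43.5,50],"yaw": 0},{"hand": -1,"delta_pos": [32,43.5,76],"yaw": 0},{"hand": -1,"delta_pos": [32,43.5,76],"yaw": 0},{"hand": -1,"delta_pos": [45,43.5,76],"yaw": 0},{"hand": -1,"delta_pos": [57,43.5,76],"yaw": 0},{"hand": -1,"delta_pos": [65,43.5,76],"yaw": 0},{"hand": -1,"delta_pos": [73,43.5,76],"yaw": 0},{"hand": -1,"delta_pos": [81,43.5,76],"yaw": 0},{"hand": -1,"delta_pos": [89,43.5,76],"yaw": 0},{"hand": -1,"delta_pos": [95,43.5,76],"yaw": 0}]}}

```text
clock: 3.67
position: [525.9, 78.4, 182.2]
ee_rot: [0.997, -0.079, -0.01, 0.003]
contact_force: [-18.2, 0.9, 15.4]
gripper_width: -0.2
grasp_force: 9.2
```

```bash
cat > w.py <<'E'
from h import *
np.set_printoptions(precision=1,suppress=True)
I=[imaging.get_image(c) for c in('side','top')]
r=[nets.pinpoint(c,'wheel') for c in('side','top')]
print([[(np.round(a['location'],1),round(a['score'],2)) for a in q[:2]] for q in r])
va=vice(0,165,100)
for rr in(0,.1,.2,.3,.4): print(rr,[np.round(proj(i,va+100*(-X*np.sin(rr)+[0,0,np.cos(rr)])),1) for i in I])
if all(r):
    x,e=tri(I,[q[0]['location'] for q in r]);d=x-va;print(x,e,'vice xyz',d@X,d@Y,d[2],'roll',np.arctan2(-d@X,d[2]))
go(vice(-41,165,180),ang=A)
E
python3 w.py
```

```text
[[(array([162.9, 259.1]), 0.94)], [(array([180.9, 213.1]), 0.86), (array([181.3, 268.3]), 0.73)]]
0 [array([163. , 265.9]), array([169.6, 217.8])]
0.1 [array([163.2, 263.2]), array([172.7, 217.3])]
0.2 [array([163.7, 260.6]), array([175.9, 216.7])]
0.3 [array([164.4, 258. ]), array([179.1, 216.2])]
0.4 [array([165.2, 255.6]), array([182.2, 215.8])]
[568.4  80.2 193.7] [5.8, 5.8] vice xyz -30.5643583546138 9.053498237305693 93.67638160006229 roll 0.315385595778971
t 3.87 pos [532.1  78.9 181.9] head -0.159 j [ 0.5  0.3 -0.3 -0.  -1.   1. ] w -0.3 F [-9.8  1.1  8.2] M [ 0.3  2.7 -0. ]
d [25.2  2.   1.8]
yaw [np.float64(-6.282), np.float64(-3.14), np.float64(0.001), np.float64(3.143), np.float64(6.285)]
```

>>> {"api": "apply_moves", "payload": {"rows": [{"hand": -1,"delta_pos": [5,0,0],"yaw": 0},{"hand": -1,"delta_pos": [10,0,0],"yaw": 0},{"hand": -1,"delta_pos": [15,0,0],"yaw": 0},{"hand": -1,"delta_pos": [19,0,0],"yaw": 0},{"hand": -1,"delta_pos": [19,0,0],"yaw": 0},{"hand": -1,"delta_pos": [19,0,0],"yaw": 0}]}}

```text
clock: 4.37
position: [553.0, 76.1, 180.7]
ee_rot: [0.997, -0.08, -0.001, 0.0]
contact_force: [-4.4, 0.1, 0.6]
gripper_width: 0.1
grasp_force: 0.0
```

```bash
python3 w.py; python3 -c "
from h import *
a,b=[imaging.get_image(c)['pixels'][130:230,190:310,::-1] for c in('side','top')]
cv2.imwrite('pics/w1.png',cv2.resize(np.hstack([a,b]),(800,333),interpolation=2))"
```

```text
[[(array([208.5, 269.6]), 0.7), (array([162.5, 268. ]), 0.55)], [(array([172.4, 216.3]), 0.6)]]
0 [array([163. , 265.9]), array([169.6, 217.8])]
0.1 [array([163.2, 263.2]), array([172.7, 217.3])]
0.2 [array([163.7, 260.6]), array([175.9, 216.7])]
0.3 [array([164.4, 258. ]), array([179.1, 216.2])]
0.4 [array([165.2, 255.6]), array([182.2, 215.8])]
[627.7  98.  -89. ] [6.6, 6.6] vice xyz 25.164274324226053 36.117721509796446 -189.00705799053964 roll -3.0092317342238792
t 4.57 pos [553.3  75.7 180.4] head -0.159 j [ 0.4  0.3 -0.3 -0.  -1.   1. ] w 0.1 F [-5.5  0.3  1.6] M [ 0.1  1.3 -0. ]
d [3.7 2.2 0.4]
yaw [np.float64(-6.283), np.float64(-3.141), np.float64(0.001), np.float64(3.142), np.float64(6.284)]
```

View pics/w1.png

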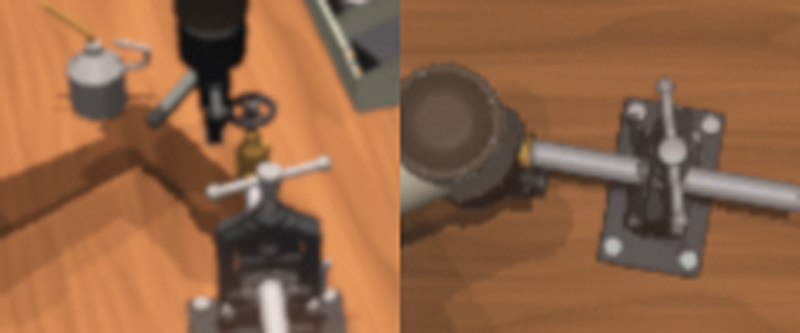

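>>> {"api": "apply_moves", "payload": {"rows": [{"hand": -1,"delta_pos": [2,0,0],"yaw": 0},{"hand": -1,"delta_pos": [2,0,0],"yaw": 0},{"hand": -1,"delta_pos": [2,0,0],"yaw": 0},{"hand": -1,"delta_pos": [-38,0,0],"yaw": 0},{"hand": -1,"delta_pos": [-60,0,-30],"yaw": 0},{"hand": -1,"delta_pos": [-60,0,-70],"yaw": 0},{"hand": -1,"delta_pos": [-60,0,-120],"yaw": 0},{"hand": -0.5,"delta_pos": [-60,40,-120],"yaw": 0},{"hand": -0.5,"delta_pos": [-60,80,-120],"yaw": 0},{"hand": -0.5,"delta_pos": [-60,120,-120],"yaw": 0},{"hand": -0.5,"delta_pos": [-60,160,-120],"yaw": 0}]}}

```text
clock: 5.58
position: [470.6, -74.0, 301.8]
ee_rot: [0.997, -0.079, 0.003, -0.0]
contact_force: [0.9, 0.2, -0.6]
gripper_width: 21.2
grasp_force: 0.0
```

```bash
python3 w.py; python3 -c "
from h import *
a,b=[imaging.get_image(c)['pixels'][130:230,190:310,::-1] for c in('side','top')]
cv2.imwrite('pics/w2.png',cv2.resize(np.hstack([a,b]),(800,333),interpolation=2))
u=np.array([.9946,.1038,0]);go(V-36*u+[0,0,200],ang=.104)"
```

```text
[[(array([164.3, 266.2]), 0.81)], [(array([171.9, 217.4]), 0.87)]]
0 [array([163. , 265.9]), array([169.6, 217.8])]
0.1 [array([163.2, 263.2]), array([172.7, 217.3])]
0.2 [array([163.7, 260.6]), array([175.9, 216.7])]
0.3 [array([164.4, 258. ]), array([179.1, 216.2])]
0.4 [array([165.2, 255.6]), array([182.2, 215.8])]
[594.9  67.9 191.6] [3.7, 3.7] vice xyz -2.4206888968290374 1.108814035153119 91.6242993545558 roll 0.026413581707709532
t 5.78 pos [470.4 -73.8 301. ] head -0.162 j [ 0.2  0.1 -0.3  0.  -1.2  1.2] w 21.4 F [-0.6 -0.4  0.4] M [ 0.1  0.1 -0.1]
d [  60.9 -158.6  121.4]
yaw [np.float64(-6.285), np.float64(-3.144), np.float64(-0.002), np.float64(3.14), np.float64(6.281)]
t 5.88 pos [470.4 -72.3 300.7] head -0.159 j [ 0.19  0.09 -0.27  0.   -1.21  1.22] w 21.5 F [ 0.9  0.2 -1. ] M [ 0.01  0.02 -0.02]
d [68.2 17.3  0.8]
yaw [np.float64(-6.546), np.float64(-3.405), np.float64(-0.263), np.float64(2.879), np.float64(6.02)]
```

View pics/w2.png

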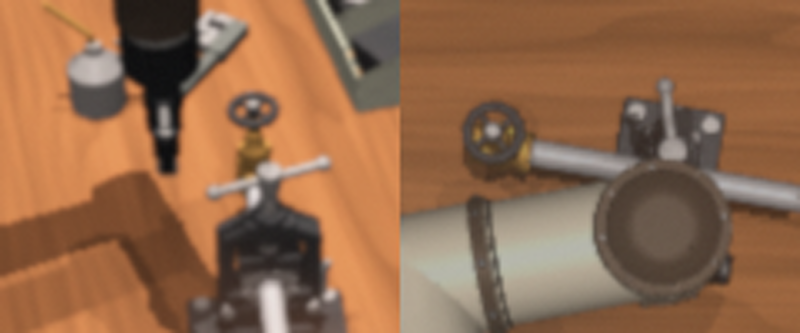

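Wheel at (164,266) in the side view and about (170,218) in the top view, which matches the prediction for roll 0. Next is the handle.

>>> {"api": "apply_moves", "payload": {"rows": [{"hand": -0.5,"delta_pos": [35,9,0],"yaw": -0.12},{"hand": -0.5,"delta_pos": [68,17,0],"yaw": -0.24},{"hand": -0.5,"delta_pos": [68,17,0],"yaw": -0.263},{"hand": -0.5,"delta_pos": [68,17,0],"yaw": -0.263},{"hand": -0.5,"delta_pos": [68,17,10],"yaw": -0.263},{"hand": -0.5,"delta_pos": [68,17,20],"yaw": -0.263},{"hand": -0.5,"delta_pos": [68,17,30],"yaw": -0.263},{"hand": -0.5,"delta_pos": [68,17,40],"yaw": -0.263},{"hand": -0.5,"delta_pos": [68,17,46],"yaw": -0.263},{"hand": -0.5,"delta_pos": [68,17,46],"yaw": -0.263}]}}

```text
clock: 6.72
position: [532.6, -100.3, 252.4]
ee_rot: [0.999, 0.052, -0.002, -0.0]
contact_force: [0.3, 0.2, 0.1]
gripper_width: 21.5
grasp_force: 0.0
```

```bash
python3 -c "
from h import *
a,b=[imaging.get_image(c)['pixels'][130:230,190:310,::-1] for c in('side','top')]
cv2.imwrite('pics/w3.png',cv2.resize(np.hstack([a,b]),(800,333),interpolation=2))
go(ang=.104)"
```

```text
t 6.82 pos [ 533.8 -100.6  254.3] head 0.103 j [ 0.11  0.25 -0.2   0.   -1.13  1.56] w 21.3 F [ 0.3 -0.9 -0.8] M [0.01 0.04 0.02]
yaw [np.float64(-6.284), np.float64(-3.142), np.float64(-0.001), np.float64(3.141), np.float64(6.282)]
```

View pics/w3.png

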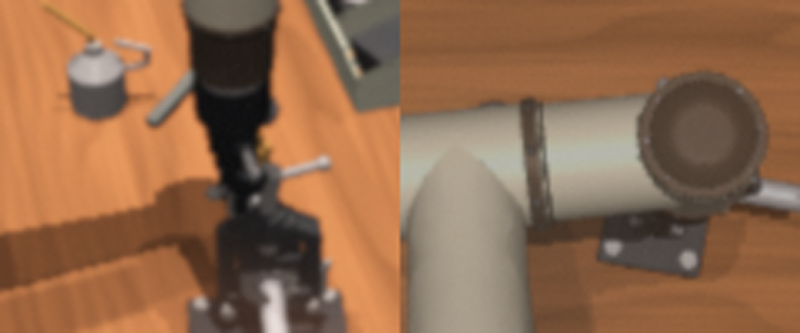

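>>> {"api": "apply_moves", "payload": {"rows": [{"hand": -0.5,"delta_pos": [0.2,-3.7,0.1],"yaw": 0.1},{"hand": -0.5,"delta_pos": [0.7,-7.4,0.2],"yaw": 0.2},{"hand": -0.5,"delta_pos": [1.7,-10.9,0.3],"yaw": 0.3},{"hand": -0.5,"delta_pos": [2.9,-14.4,0.4],"yaw": 0.4},{"hand": -0.5,"delta_pos": [4.5,-17.7,0.5],"yaw": 0.5},{"hand": -0.5,"delta_pos": [6.5,-20.9,0.6],"yaw": 0.6},{"hand": -0.5,"delta_pos": [8.7,-23.8,0.7],"yaw": 0.7},{"hand": -0.5,"delta_pos": [11.2,-26.5,0.8],"yaw": 0.8},{"hand": -0.5,"delta_pos": [14.0,-29.0,0.9],"yaw": 0.9},{"hand": -0.5,"delta_pos": [17.0,-31.1,1.0],"yaw": 1.0},{"hand": -0.5,"delta_pos": [20.2,-33.0,1.0],"yaw": 1.1},{"hand": -0.5,"delta_pos": [23.6,-34.5,1.1],"yaw": 1.2}]}}

```text
clock: 7.82
position: [551.3, -64.9, 253.6]
ee_rot: [0.852, -0.524, -0.002, 0.002]
contact_force: [-6.8, -2.5, 2.3]
gripper_width: 21.7
grasp_force: 3.2
```

```bash
cat > f.py <<'E'
from h import *
F=[];M=[]
for i in range(4):
    imaging.get_image('side');s,R,p=tool();F.append(s['contact_force']);M.append(s['wrist_torque'])
F=np.mean(F,0);d=V-p;d[2]=0;r=np.linalg.norm(d);n=d/r;t=np.cross(n,[0,0,1])
print('r %.1f bar-axis tang %.1f rad %.1f M %s'%(r,F@t,F@n,np.mean(M,0).round(2)), 'moment about screw %.2f'%np.cross(-d,F)[2], '(mNm; Mz %.2f)'%np.mean(M,0)[2])
go()
E
python3 f.py
```

```text
r 37.2 bar-axis tang 5.6 rad -1.6 M [-0.34  1.48  0.04] moment about screw 208.17 (mNm; Mz 0.04)
t 8.02 pos [551.9 -64.5 253.6] head -1.097 j [ 0.18  0.27 -0.17  0.   -1.14  0.3 ] w 21.5 F [-5.6 -1.3  1.4] M [-0.31  1.4   0.06]
```

>>> {"api": "apply_moves", "payload": {"rows": [{"hand": -0.5,"delta_pos": [0.2,-3.7,0.1],"yaw": 0.1},{"hand": -0.5,"delta_pos": [0.7,-7.4,0.2],"yaw": 0.2},{"hand": -0.5,"delta_pos": [1.7,-10.9,0.3],"yaw": 0.3},{"hand": -0.5,"delta_pos": [2.9,-14.4,0.4],"yaw": 0.4},{"hand": -0.5,"delta_pos": [4.5,-17.7,0.5],"yaw": 0.5},{"hand": -0.5,"delta_pos": [6.5,-20.9,0.6],"yaw": 0.6},{"hand": -0.5,"delta_pos": [8.7,-23.8,0.7],"yaw": 0.7},{"hand": -0.5,"delta_pos": [11.2,-26.5,0.8],"yaw": 0.8},{"hand": -0.5,"delta_pos": [14.0,-29.0,0.9],"yaw": 0.9},{"hand": -0.5,"delta_pos": [17.0,-31.1,1.0],"yaw": 1.0},{"hand": -0.5,"delta_pos": [20.2,-33.0,1.0],"yaw": 1.1},{"hand": -0.5,"delta_pos": [23.6,-34.5,1.1],"yaw": 1.2}]}}

```text
clock: 9.02
position: [594.3, -67.3, 252.3]
ee_rot: [-0.408, 0.913, 0.002, -0.0]
contact_force: [-3.4, 6.4, 0.8]
gripper_width: 21.4
grasp_force: 3.4
```

```bash
python3 f.py
```

```text
r 37.7 bar-axis tang 5.0 rad -2.8 M [1.49 0.65 0.01] moment about screw 186.75 (mNm; Mz 0.01)
t 9.22 pos [594.9 -67.6 252.3] head -2.297 j [ 0.16  0.34 -0.06 -0.   -1.16 -0.88] w 21.5 F [-1.6  5.3  0.1] M [ 1.37  0.62 -0.01]
```

>>> {"api": "apply_moves", "payload": {"rows": [{"hand": -0.5,"delta_pos": [0.2,-3.7,0.1],"yaw": 0.1},{"hand": -0.5,"delta_pos": [0.7,-7.4,0.2],"yaw": 0.2},{"hand": -0.5,"delta_pos": [1.7,-10.9,0.3],"yaw": 0.3},{"hand": -0.5,"delta_pos": [2.9,-14.4,0.4],"yaw": 0.4},{"hand": -0.5,"delta_pos": [4.5,-17.7,0.5],"yaw": 0.5},{"hand": -0.5,"delta_pos": [6.5,-20.9,0.6],"yaw": 0.6},{"hand": -0.5,"delta_pos": [8.7,-23.8,0.7],"yaw": 0.7},{"hand": -0.5,"delta_pos": [11.2,-26.5,0.8],"yaw": 0.8},{"hand": -0.5,"delta_pos": [14.0,-29.0,0.9],"yaw": 0.9},{"hand": -0.5,"delta_pos": [17.0,-31.1,1.0],"yaw": 1.0}]}}

```text
clock: 10.05
position: [607.9, -100.5, 251.4]
ee_rot: [0.08, 0.997, 0.002, 0.001]
contact_force: [0.2, 6.2, 0.1]
gripper_width: 21.1
grasp_force: 3.2
```

```bash
python3 f.py
```

```text
r 37.4 bar-axis tang 5.1 rad -0.3 M [ 1.36 -0.28  0.04] moment about screw 191.85 (mNm; Mz 0.04)
t 10.25 pos [ 607.9 -101.3  251.4] head 2.989 j [ 0.1   0.37 -0.02 -0.   -1.17 -1.82] w 21.6 F [ 1.1  4.4 -0.4] M [ 1.43 -0.31  0.01]
```

>>> {"api": "apply_moves", "payload": {"rows": [{"hand": -0.5,"delta_pos": [0.2,-3.7,0.1],"yaw": 0.1},{"hand": -0.5,"delta_pos": [0.7,-7.4,0.2],"yaw": 0.2},{"hand": -0.5,"delta_pos": [1.7,-10.9,0.3],"yaw": 0.3},{"hand": -0.5,"delta_pos": [2.9,-14.4,0.4],"yaw": 0.4},{"hand": -0.5,"delta_pos": [4.5,-17.7,0.5],"yaw": 0.5},{"hand": -0.5,"delta_pos": [6.5,-20.9,0.6],"yaw": 0.6}]}}

```text
clock: 10.75
position: [598.7, -120.6, 250.8]
ee_rot: [0.369, 0.929, 0.002, 0.001]
contact_force: [2.2, 6.9, -1.6]
gripper_width: 21.6
grasp_force: 3.6
```

```bash
python3 f.py
```

```text
r 37.0 bar-axis tang 4.8 rad 1.6 M [ 1.36 -0.5   0.09] moment about screw 177.20 (mNm; Mz 0.09)
t 10.95 pos [ 598.4 -121.1  250.9] head 2.389 j [ 0.06  0.36 -0.04 -0.   -1.17 -2.39] w 21.1 F [ 2.2  5.2 -1.6] M [ 1.34 -0.44  0.05]
```

>>> {"api": "apply_moves", "payload": {"rows": [{"hand": -0.5,"delta_pos": [0.2,-3.7,0.1],"yaw": 0.1},{"hand": -0.5,"delta_pos": [0.7,-7.4,0.2],"yaw": 0.2},{"hand": -0.5,"delta_pos": [1.7,-10.9,0.3],"yaw": 0.3},{"hand": -0.5,"delta_pos": [2.9,-14.4,0.4],"yaw": 0.4},{"hand": -0.5,"delta_pos": [4.5,-17.7,0.5],"yaw": 0.5}]}}

```text
clock: 11.37
position: [584.5, -130.0, 250.5]
ee_rot: [0.588, 0.809, 0.003, 0.002]
contact_force: [6.0, 8.7, -2.7]
gripper_width: 21.4
grasp_force: 4.4
```

```bash
python3 f.py
```

```text
r 36.3 bar-axis tang 6.2 rad 4.0 M [ 1.73 -1.19  0.1 ] moment about screw 223.96 (mNm; Mz 0.10)
t 11.57 pos [ 584.1 -130.3  250.4] head 1.890 j [ 0.05  0.34 -0.07 -0.   -1.15 -2.87] w 21.4 F [ 4.1  6.  -2.1] M [ 1.73 -1.11  0.11]
```

>>> {"api": "apply_moves", "payload": {"rows": [{"hand": -0.5,"delta_pos": [0.2,-3.2,0],"yaw": 0.07},{"hand": -0.5,"delta_pos": [0.5,-6.2,0],"yaw": 0.13},{"hand": -0.5,"delta_pos": [0.5,-6.2,0],"yaw": 0.13}]}}

```text
clock: 11.82
position: [578.9, -131.7, 250.4]
ee_rot: [0.638, 0.77, 0.003, 0.002]
contact_force: [7.9, 5.3, -3.6]
gripper_width: 21.1
grasp_force: 4.1
```

```bash
python3 f.py
```

```text
r 36.2 bar-axis tang 7.7 rad 4.0 M [ 1.64 -1.75  0.1 ] moment about screw 276.85 (mNm; Mz 0.10)
t 12.02 pos [ 578.9 -131.8  250.3] head 1.760 j [ 0.05  0.33 -0.09 -0.   -1.15 -3.  ] w 21.8 F [ 6.2  5.7 -2.9] M [ 1.64 -1.7   0.11]
```

>>> {"api": "apply_moves", "payload": {"rows": [{"hand": -0.5,"delta_pos": [0,5.5,0],"yaw": 0},{"hand": -0.4,"delta_pos": [0,5.5,0],"yaw": 0},{"hand": -0.4,"delta_pos": [0,5.5,-20],"yaw": 0},{"hand": -0.4,"delta_pos": [0,5.5,-50],"yaw": 0},{"hand": -0.4,"delta_pos": [0,5.5,-85],"yaw": 0},{"hand": -0.4,"delta_pos": [0,45,-110],"yaw": 0},{"hand": -0.4,"delta_pos": [0,85,-110],"yaw": 0},{"hand": -0.4,"delta_pos": [0,125,-110],"yaw": 0},{"hand": -0.4,"delta_pos": [0,165,-110],"yaw": 0},{"hand": -0.4,"delta_pos": [0,165,-110],"yaw": 0},{"hand": -0.4,"delta_pos": [0,165,-110],"yaw": 0}]}}

```text
clock: 12.93
position: [739.9, -102.7, 354.1]
ee_rot: [0.638, 0.77, -0.003, -0.003]
contact_force: [-0.4, 0.6, -0.2]
gripper_width: 25.9
grasp_force: 0.0
```

```bash
python3 w.py; python3 -c "
from h import *
a,b=[imaging.get_image(c)['pixels'][130:230,190:310,::-1] for c in('side','top')]
cv2.imwrite('pics/w4.png',cv2.resize(np.hstack([a,b]),(800,333),interpolation=2))"
```

```text
[[(array([161.1, 265.8]), 0.68)], []]
0 [array([163. , 265.9]), array([169.6, 217.8])]
0.1 [array([163.2, 263.2]), array([172.7, 217.3])]
0.2 [array([163.7, 260.6]), array([175.9, 216.7])]
0.3 [array([164.4, 258. ]), array([179.1, 216.2])]
0.4 [array([165.2, 255.6]), array([182.2, 215.8])]
t 13.13 pos [ 737.1 -103.7  362.5] head 1.756 j [ 0.1  0.6  0.6  0.  -1.6 -3. ] w 25.4 F [-0.2 -0.2  1.2] M [-0. -0.  0.]
d [ 207.1 -145.4  181.9]
yaw [np.float64(-4.367), np.float64(-1.226), np.float64(1.916), np.float64(5.058), np.float64(8.199)]
```

View pics/w4.png

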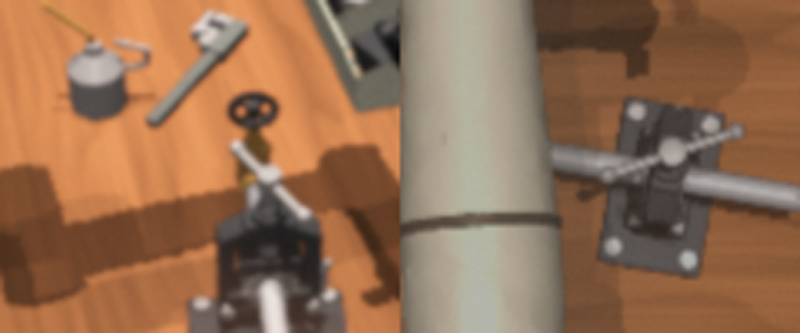

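The wheel is still upright at (161,266) in the side view. The bar has turned about 4.47 rad, which puts the screw near 7.35 (around 180 N), in line with the torque rise I felt. Handing in.

```bash
python3 -c "
from h import *
print(workorder.job_done())"
```

```text
the job is handed in; nothing more can be done
None
```

The job is handed in, and no verdict was returned: the stem stands upright by camera, the jaw is snug at an estimated 180 N (worked out from the handle's angle and the torque felt, not measured directly), and the arm ended clear of everything without going near the other items.

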